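# Draw hot water: cup under the spout, catch off, lever held open

## Task

Stand the white teacup upright on the hot-water dispenser's drip tray, gently and centred under the spout, and let go of it. Then flip the red safety catch fully over so that it frees the tap lever, take the lever with the gripper's fingers, pull it all the way forward against its spring and keep it there: finish while still holding the tap open. Leave the other things on the counter where they are.

Things in the scene. Friction and masses are not known exactly. Their poses are not given: they have to be found in the camera images.
- dispenser: Steel countertop hot-water dispenser, fixed. Origin on the counter straight below the spout, z up; its front, with tap and drip tray, faces its own -x. Tank behind: x +85 to +275 mm, y -100 to +100 mm, 270 mm high. Tap: steel upright of 17 mm radius on the z axis, 140 to 188 mm high, with a level pipe back to the tank 165 mm up and a small bracket for the catch on its +y side. No water is simulated.
- tray_top (a point): Point on the flat slatted top of the black drip tray, straight below the spout, 18 mm above the counter; axes as the dispenser's. The tray runs from x -100 to +85 mm and y -65 to +65 mm of it.
- spout (a point): Centre of the spout's mouth, which points straight down, 140 mm above the counter and 122 mm above the drip tray.
- catch (a joint): Turn of the red rocker catch (rad): 0 to 0.15 at the start, guarding: its nose, 10 mm thick and 32 mm long, lies level across the front of the lever's stem and blocks it. 1.4 is fully flipped: thumb pad 40 degrees down, nose standing up beside the lever, tip 240 mm above the counter; from 1.2 it is well clear. Friction keeps it where it is left (1 to 2 N on the pad moves it).
- catch_hinge (a point): Point on the catch's hinge line, which runs along the dispenser's x axis; at x -12, y +24, z 207 mm of the dispenser's frame. Axes as the dispenser's.
- catch_pad (a point): Middle of the upper face of the catch's red thumb pad (30 mm along the hinge, 38 mm along the slope, 5 mm thick), 41 mm from the hinge line; moves with the pad. At joint 0 the pad slopes up and away from the lever at 40 degrees, on the dispenser's +y side: this point is at x -21, y +54, z 235 mm of the dispenser's frame, the outer edge 248 mm high. Pressing it down some 50 mm flips the catch.
- lever (a joint): Turn of the tap lever (rad): 0 upright, tap shut; 0.5 pulled all the way forward, to the dispenser's front (-x). A spring returns it: about 2.5 N at the knob at the start of the pull, 5 N at the end. Unless flipped, the catch stops it at about 0.1.
- tap_lever: The tap lever: steel stem 10 by 10 mm with a black knob on top. Origin at its pivot, x 0, y 0, z 185 mm of the dispenser's frame; its z axis points up along the stem, its y axis is the dispenser's y, about which it turns.
- lever_knob (a point): Centre of the lever's black, red-capped knob: 14 mm fore and aft (x), 24 mm sideways (y), 38 mm along the lever. 88 mm from the lever's pivot, 273 mm above the counter when upright; axes turn with the lever. Pulled fully it has come 42 mm forward and 11 mm down.
- teacup: White porcelain teacup without a handle: 62 mm across the rim, 60 mm at 12 mm above its underside, foot 48 mm across, 66 mm high, wall 4 mm, 0.11 to 0.22 kg. Origin at the centre of its underside, z up. Stands on the counter at the start.
- tier_box: Bystander: glossy black two-tier box with lid, 134 by 134 by 119 mm, loose; origin at the centre of its underside.
- tubs: Bystander: stack of three white stacking containers with green lids, 104 by 79 mm, 102 mm high, loose; origin at the centre of its underside.
- whisk: Bystander: stainless mini whisk lying on the counter, 200 mm long, 34 mm thick at the wires (+x end), loose; origin on the counter near its middle.
- paddle_stand: Bystander: cream rice-paddle stand, foot 100 by 140 mm, 175 mm high, with a small spring-hinged flap on top and a wooden paddle handle rising to 255 mm; fixed; origin at the centre of its underside.
Things that resemble listed ones, but are neither listed nor needed, are in the scene too. What is meant by the teacup is not green or orange, and is the larger of those in its own colour.

How it is judged:
On the way, in this order (a step that is already met when the one before it is completed fails the run):
1. the teacup stands upright on the drip tray with its middle under the spout, let go, the catch still guarding the lever (horizontal distance between teacup and spout below 0.018 m and angle between teacup's own z axis and vertical below 0.1 rad and z of teacup in the frame of dispenser between 0.014 and 0.022 m and contact force between the fingers and teacup below 0.1 N and linear speed of teacup below 0.02 m/s and value of joint catch below 0.5 rad), for 0.3 s.
2. the safety catch is flipped over, the tap still shut (value of joint catch above 1.2 rad and value of joint lever below 0.2 rad), for 0.2 s.
3. the fingers have pulled the lever all the way forward (value of joint lever above 0.44 rad and contact force between the fingers and tap_lever above 1 N), for 0.3 s.
At the end, for the whole second after the job is handed in: The fingers press on the lever with at least 1 N and keep the lever pulled to more than 0.44 of its 0.5 rad; the catch stays flipped (above 1.2 rad); the teacup stands untouched, at rest and upright (within 0.1 rad) on the drip tray with its middle within 18 mm of the spout's line (all of step 3 and value of joint catch above 1.2 rad and horizontal distance between teacup and spout below 0.018 m and angle between teacup's own z axis and vertical below 0.1 rad and z of teacup in the frame of dispenser between 0.014 and 0.022 m and contact force between each of the arm, the fingers and teacup below 0.1 N and linear speed of teacup below 0.02 m/s); the arm keeps its last pose, push and grip.
It fails at once if the tap is opened (lever beyond 0.25 rad) without the teacup under the spout (value of joint lever above 0.25 rad and horizontal distance between teacup and spout above 0.025 m).
It fails at once if the lever is forced forward (beyond 0.25 rad) while the catch still guards it (value of joint lever above 0.25 rad and value of joint catch below 0.9 rad).
It fails at once if the teacup is dropped or knocked away (moving faster than 0.4 m/s untouched by the fingers) (contact force between the fingers and teacup below 0.05 N and linear speed of teacup above 0.4 m/s).
It fails at once if a bystander is shifted by more than 20 mm (distance of any of tier_box, tubs, whisk from where it was at the start of the episode above 0.02 m).
It also fails if it takes over 67 s, if anything falls off the work surface, if the arm or the gripper's body presses on something with over 40 N, if the wrist force passes 120 N, or if a joint passes its speed limit or range.

## Robot

A 6-joint arm with a two-finger parallel gripper is mounted at the origin on the work surface. World frame = base frame: x ahead of the robot, y to its left, z up, the work surface at z = 0. Lengths are in m, angles in rad, forces in N, time in s.
With the tool pointing down it reaches from about 0.15 to 0.775 m from the base axis. Payload 6.1 kg.
Tool frame: the origin (TCP) lies where the fingers leave the gripper's body, on its centre line; the fingertips stand 73 mm ahead of it and the grasp point (between the pads) lies robot.grip_point_offset ahead of it (robot.grip_point_offset is the distance from the TCP to the grasp point, in m); z points along the fingers, y is the line along which they close (so a half turn about z gives the same grasp; the last joint's range is limited). The gripper opens to 85 mm and grips with 20 to 120 N. Pads are 22 mm wide; open, the fingers measure 114 mm over their backs; the gripper's body (76 mm by 85 mm) begins 54 mm behind the grasp point. The pads swing forward as they close: fully open they stand 13 mm farther back than shut.
Start: joints at [-1.333, 0.126, -0.04, 1.405, 0, 1.571], TCP at [0.124, -0.51, 0.304] pointing down, gripper open.
Joint ranges: [-2.72, 2.72], [-0.95, 1.95], [-1.27, 1.35], [-1.78, 2.02], [-1.46, 1.47], [-3.14, 3.14]. Speed limits (rad/s): [2.39, 2.39, 3.01, 3.14, 3.14, 3.14].

## Interface

Orientations are given as a rotation vector (axis times angle).
In Python, from cell import robot gives the robot as it stands.
- The arm moves only by the tool play_rows, never from a script. Its argument "commands" is a list of rows, each a list of 7 numbers: the gripper command: -1 is shut, 1 is fully open, values between are in proportion, then the shift along the tool's x, y, z in mm, then the turn, a rotation vector about the tool's x, y, z in rad. In form: [[gripper, x, y, z, ax, ay, az], ...]. A call has 1 to 20 rows; each row shifts and turns the commanded pose from where the row before left it, along the tool's axes as they then stand; what a row does not reach is not made up. A row lasts 1/8 s, in which the tool goes at most 62.5 mm and 10.7 degrees, less where a joint would pass 70% of its speed; a pose out of reach is approached as far as the arm can. A call is refused whole if a number of a shift passes 62.5 or a number of a turn 0.188, either way. A call with a gripper value outside its range is refused whole. The fingers move at their own pace and stop on an object; "newtons" is the grip in N (left out, the last holds). Time passes only in rows, so rows that do not move let the fingers close. It gives the time, the measured TCP pose, the force, the opening and the grip force at its end, in the units of the state.
- robot.state(): the state, without advancing time (a new reading comes with each control period).
- robot.camera(name): name is "scene" or "side" or "wrist"; returns the picture (480x640x3 uint8, red, green, blue); there is no depth.
- robot.calibration(name): a dict with "fx", "fy", "cx", "cy" (pixels), "k1" (the pictures are not rectified: a ray, as slopes to the right and down, at radius r is drawn at 1 + k1 r^2 times it, then the intrinsics apply), "origin" and "attitude" of the camera in the world; the wrist camera has in their place "hand_eye" (4x4, takes a point from camera to tool coordinates, whose origin is the TCP and whose axes are the flange's). Camera axes: x right, y up, looking along -z (the intrinsics and any distortion apply to the point x, -y, -z); pixel columns grow to the right and rows downward; lengths in m; the calibration is good to about 2 mm. A picture is of the moment at which its call begins: read the wrist's pose just before it. calibration takes no time and is no camera call.
- robot.close_job(): hands the job in; it is judged then, once.
Trained networks look in the newest picture that a camera, given by its name, has taken for a name from the list of things; names that differ only in an ending like _2 or _b are one class to them, and where a whole thing is asked for, a point or a joint stands for the part that bears it (a point fixed in the world has none). Each returns a list of dicts, best first, with "confidence" (0 to 1); they miss things now and then, are a little off and sometimes report something else, mostly with a low value. They report only what shows in the picture. A call takes as long as a camera call. They do not tell look-alikes from the thing itself.
- robot.trace(camera, query): "region" (480x640 bool, what is visible of it) and "centre" ([row, column] in pixels, amid what is visible of it).
The state is a dict: "t": time; "joints": joint angles; "qvel": joint speeds; "tau": joint torques, N m; "tool_pos": TCP position; "ee_rot": TCP orientation; "contact_force": force on the tool from outside, world axes, zero at the start; "torque": the same for the moment, N m; "width": opening from 0.0 (shut) to 1.0 (fully open); "gripper_force": force on a finger pad.
Only numpy, scipy, OpenCV 4.12 (cv2) and the standard library are available. Lean on these libraries where they do the work, as an engineer would, in place of code of your own. Each camera call takes 0.05 s, during which the arm holds its last target. There are 200 camera calls.

## Working session

There is one attempt and no reset: what is moved stays moved. The work goes in short steps, Python scripts to look and compute and a tool call to move; the robot and the scene stay as the last step left them, time stands still between calls to the robot, and variables do not carry over. Pictures are saved under pics/ and viewed, at most 10 in all, crops included, and the job is handed in when it is done.

Besides the shell and the picture viewer there is one more tool, called after "Emit:" as name(argument=value, ...) on one line, values as JSON. play_rows: Moves the arm, as the interface text tells. Its arguments: {"type":"object","properties":{"commands":{"type":"array"},"newtons":{"type":"number"}},"required":["commands"]}

```bash
mkdir -p pics; ls; python3 - <<'E'
from cell import robot
import cv2,numpy as np
for c in ("scene","side"):
    im=robot.camera(c); cv2.imwrite(f"pics/{c}0.png",im[:,:,::-1])
    k=robot.calibration(c); print(c,k)
    for q in ("dispenser","tap_lever","catch","catch_pad","lever_knob","teacup","tier_box","tubs","whisk","paddle_stand"):
        for d in robot.trace(c,q):
            r=np.argwhere(d["region"]); print(q,round(d["confidence"],2),np.round(d["centre"]),r.min(0) if len(r) else 0,r.max(0) if len(r) else 0,len(r))
s=robot.state();print(s);print(robot.grip_point_offset,robot.calibration("wrist"))
E
```

```text
pics
scene {'fx': 465.58873243415957, 'fy': 465.58873243415957, 'cx': 321.157715213082, 'cy': 236.9348627884628, 'k1': -0.07946462246196505, 'origin': array([ 1.19274946, -0.28783959,  1.11990924]), 'attitude': array([0.59591645, 0.38754828, 1.0675553 ])}
dispenser 0.95 [276. 223.] [212 150] [363 318] 13448
tap_lever 0.52 [239. 287.] [231 273] [244 299] 157
catch 0.57 [300. 427.] [291 394] [309 460] 285
catch 0.56 [241. 287.] [231 273] [245 299] 184
catch_pad 0.67 [282. 224.] [212 151] [363 318] 13414
catch_pad 0.61 [237. 288.] [232 274] [244 297] 114
lever_knob 0.56 [227. 270.] [212 264] [245 275] 249
teacup 0.87 [216. 355.] [202 344] [228 364] 453
teacup 0.77 [223. 396.] [215 390] [233 404] 224
teacup 0.66 [242. 378.] [229 371] [254 389] 421
teacup 0.59 [268. 365.] [261 361] [282 377] 291
tier_box 0.59 [171. 390.] [140 362] [202 419] 2445
tier_box 0.18 [194. 454.] [171 436] [217 476] 1271
tubs 0.83 [193. 455.] [171 436] [216 476] 1254
whisk 0.59 [300. 426.] [290 393] [309 461] 302
paddle_stand 0.92 [277. 123.] [245  80] [316 157] 3447
paddle_stand 0.51 [279. 226.] [212 151] [363 31
[... 1556 characters left out ...]
, -3.72555628e-01,  1.26293314e-05]), 'contact_force': array([ 0.02921194,  0.47232898, -0.79773791]), 'torque': array([ 0.01387591,  0.00380602, -0.00607909]), 'gripper_force': 0.0, 'width': 0.9994821604818692}
0.0539 {'fx': 424.2657649510477, 'fy': 424.2657649510477, 'cx': 317.2724095506673, 'cy': 247.121826944502, 'k1': 0.025161091083378904, 'hand_eye': array([[ 8.27052905e-04,  9.65875776e-01,  2.59004441e-01,
         6.55829565e-02],
       [ 9.99998460e-01, -1.19969818e-03,  1.28070307e-03,
         2.08898882e-04],
       [ 1.54772722e-03,  2.59002983e-01, -9.65875281e-01,
        -7.14157575e-02],
       [ 0.00000000e+00,  0.00000000e+00,  0.00000000e+00,
         1.00000000e+00]])}
```

View pics/scene0.png

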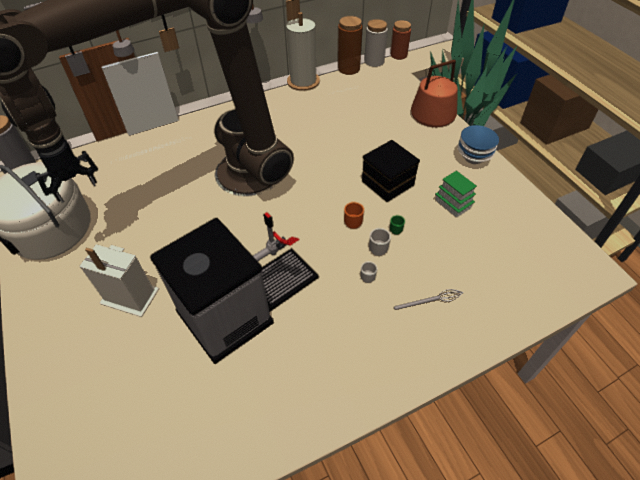

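View pics/side0.png

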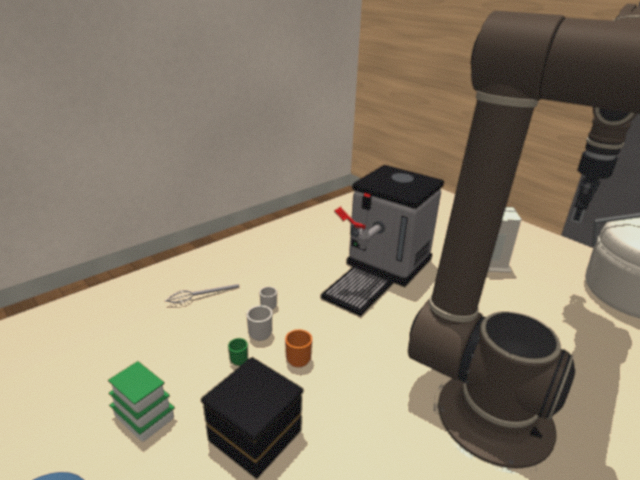

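The scene picture (x,y) shows four cups: orange (354,215), green (397,224), large white (379,242) and small white (369,271). The side picture has the large white one at (260,322). I choose the large white cup. Next I fit the poses by silhouette.

```bash
cat > h.py <<'E'
import numpy as np,cv2
from scipy.spatial.transform import Rotation as R
from scipy.optimize import minimize
def proj(k,P,T=None):
    """T: 4x4 camera->world for the wrist"""
    P=np.atleast_2d(P)
    if T is None: Rc,o=R.from_rotvec(k["attitude"]).as_matrix(),k["origin"]
    else: Rc,o=T[:3,:3],T[:3,3]
    c=(P-o)@Rc; s=np.c_[c[:,0],-c[:,1]]/-c[:,2:]
    s=s*(1+k["k1"]*(s**2).sum(1,keepdims=True))
    return s*[k["fx"],k["fy"]]+[k["cx"],k["cy"]]
def place(P,x,y,yaw,z=0):
    return np.asarray(P)@R.from_euler("z",yaw).as_matrix().T+[x,y,z]
def wristT(s,k):
    T=np.eye(4);T[:3,:3]=R.from_rotvec(s["ee_rot"]).as_matrix();T[:3,3]=s["tool_pos"];return T@k["hand_eye"]
def hulls(k,parts,T=None):
    m=np.zeros((480,640),np.uint8)
    for p in parts: cv2.fillConvexPoly(m,cv2.convexHull((proj(k,p,T)*16).round().astype(np.int32)),1,shift=4)
    return m>0
def iou(a,b): return (a&b).sum()/max(1,(a|b).sum())
def box(x0,x1,y0,y1,z0,z1): return np.array([[x,y,z] for x in(x0,x1) for y in(y0,y1) for z in(z0,z1)])
a=np.linspace(0,2*np.pi,40)
def ring(r,z): return np.c_[r*np.cos(a),r*np.sin(a),0*a+z]
def cup(): return np.vstack([ring(.024,0),ring(.030,.012),ring(.031,.066)])
DISP=[box(.085,.275,-.1,.1,0,.27),box(-.1,.085,-.065,.065,0,.018)]
def ground(k,px,z):
    f=lambda q:((proj(k,[q[0],q[1],z])[0]-px)**2).sum()
    return minimize(f,[.4,0],method="Nelder-Mead",options=dict(xatol=1e-5,fatol=1e-5)).x
E
python3 - <<'E'
from cell import robot
from h import *
K={c:robot.calibration(c) for c in("scene","side")}
def get(c,q): return robot.trace(c,q)
# fresh pics exist already
cp={}
for c,px in(("scene",(242,378)),("side",(321,260))):
    ds=get(c,"teacup"); d=min(ds,key=lambda d:np.hypot(*(np.array(d["centre"])-px))); cp[c]=d["region"]
    print(c,"cup ground",ground(K[c],np.array(d["centre"])[::-1],.033))
g=ground(K["scene"],np.array([378,242]),.033)
f=lambda p:-sum(iou(hulls(K[c],[place(cup(),*p,0)]),cp[c]) for c in cp)
r=min((minimize(f,g+d,method="Nelder-Mead",options=dict(initial_simplex=g+d+[[0,0],[.01,0],[0,.01]])) for d in np.array([[0,0],[.008,0],[0,.008]])),key=lambda r:r.fun);print("cup",r.x,r.fun)
dm={c:max((d for d in get(c,"dispenser")),key=lambda d:d["region"].sum())["region"] for c in K}
f=lambda p:-sum(iou(hulls(K[c],[place(b,*p) for b in DISP]),dm[c]) for c in K)
g=ground(K["scene"],np.array([275,245]),.15)
best=None
for yaw in np.arange(-np.pi,np.pi,.2):
    for dx in(-.04,0,.04):
        for dy in (-.04,0,.04):
            p=np.array([g[0]+dx,g[1]+dy,yaw]);v=f(p)
            if best is None or v<best[0]:best=(v,p)
p=best[1]
for s in(.03,.01,.004): p=minimize(f,p,method="Nelder-Mead",options=dict(initial_simplex=p+np.vstack([np.zeros(3),np.diag([s,s,5*s])]))).x
print("disp",p,f(p))
for c in K: print(c,iou(hulls(K[c],[place(b,*p) for b in DISP]),dm[c]))
np.save("disp.npy",p)
# overlay crop
out=[]
for c,(y,x) in(("scene",(190,140)),("side",(150,210))):
    im=cv2.imread(f"pics/{c}0.png")
    for b in DISP:
        for q in proj(K[c],place(b,*p)): cv2.circle(im,tuple(int(v) for v in q.round()),1,(0,255,255),-1)
    for q in [(0,0,.273),(-.021,.054,.235)]:
        u=proj(K[c],place([q],*p))[0]; cv2.circle(im,tuple(int(v) for v in u.round()),1,(255,255,0),-1)
    for q in proj(K[c],place(ring(.031,.066),*r.x,0)): im[int(q[1]+.5),int(q[0]+.5)]=(255,0,255)
    out.append(cv2.resize(im[y:y+190,x:x+270],(800,563))[:, :] )
cv2.imwrite("pics/ov.png",cv2.resize(np.vstack(out),(426,600)) if 0 else np.hstack([cv2.resize(o,(400,282)) for o in out]))
cv2.imwrite("pics/ovscene.png",out[0]);cv2.imwrite("pics/ovside.png",out[1])
E
```

```text
scene cup ground [0.5375     0.02465625]
side cup ground [0.50871263 0.21870382]
cup [0.5375     0.02465625] -0.0
disp [ 0.4731125  -0.09066785 -1.32079605] -1.83411545822934
scene 0.9148859888139969
side 0.919229469415343
```

View pics/ovscene.png

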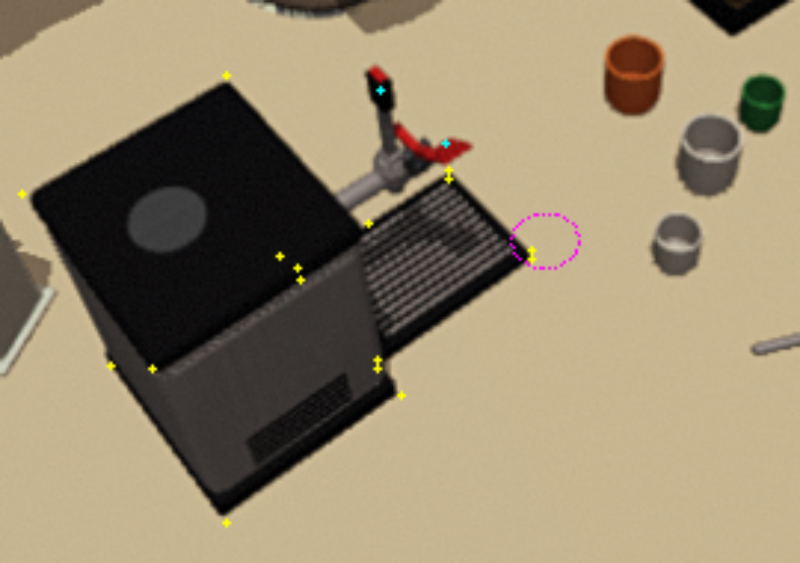

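The overlay crop confirms it: the larger white cup is at crop (709,155), and the small white one is at (677,245). The dispenser fit lines up with tray and tank corners. The cup's solver stalled, so I redo it.

```bash
python3 - <<'E'
import re
s=open("h.py").read()
i=s.index("def ground"); s=s[:i]+'''from scipy.optimize import least_squares
def ground(k,px,z,T=None,g=(.45,.1)):
    return least_squares(lambda q:proj(k,[q[0],q[1],z],T)[0]-px,g).x
def fitcup(views,z0=0,parts=None,zz=0):
    """views: list of (k,mask,T,g)"""
    f=lambda p:-sum(iou(hulls(k,[place(cup(),*p,0,z0)],T),m) for k,m,T in views)
    k,m,T=views[0]; c=np.argwhere(m).mean(0)[::-1]; g=ground(k,c,z0+.033,T)
    r=min((minimize(f,g+d,method="Nelder-Mead",options=dict(initial_simplex=g+d+np.array([[0,0],[.01,0],[0,.01]]))) for d in np.array([[0,0],[.008,0],[0,.008]])),key=lambda r:r.fun)
    return r.x,r.fun/len(views)
'''
open("h.py","w").write(s)
E
python3 - <<'E'
from cell import robot
from h import *
K={c:robot.calibration(c) for c in("scene","side")}
V={}
P=[]
for n,pa,pb in(("white",(242,378),(321,260)),("small",(268,365),(298,271)),("orange",(216,355),(347,299)),("green",(223,396),(354,238))):
    vs=[]
    for c,px in(("scene",pa),("side",pb)):
        d=min(robot.trace(c,"teacup"),key=lambda d:np.hypot(*(np.array(d["centre"])-px)))
        print(n,c,ground(K[c],np.array(d["centre"])[::-1],.033).round(4)); vs.append((K[c],d["region"],None))
    if n=="white": print(fitcup(vs), fitcup(vs[:1]),fitcup(vs[1:]))
for n,c,px,z in(("tier","scene",(390,171),.06),("tubs","scene",(455,193),.05),("whisk","scene",(427,300),.01),("paddle","scene",(123,277),.08),("base?", "scene",(435,95),.05)):
    print(n,ground(K[c],np.array(px),z).round(3))
p=np.load("disp.npy")
print("tray",place([[-.1,.065,0],[-.1,-.065,0],[.085,.1,0],[.275,.1,0],[.275,-.1,0],[-.021,.054,.235]],*p).round(3))
E
```

```text
white scene [0.4967 0.225 ]
white side [0.5087 0.2187]
(array([0.50107935, 0.22564223]), np.float64(-0.860436934630483)) (array([0.49510463, 0.2292347 ]), np.float64(-0.7796296296296297)) (array([0.50105202, 0.2256875 ]), np.float64(-0.9445727482678984))
small scene [0.5627 0.1436]
small side [0.563  0.1468]
orange scene [0.3741 0.2119]
orange side [0.3798 0.2038]
green scene [0.4578 0.3099]
green side [0.4485 0.3201]
tier [0.275 0.398]
tubs [0.446 0.538]
whisk [0.718 0.253]
paddle [ 0.321 -0.48 ]
base? [-0.028  0.792]
tray [[ 0.511  0.022  0.   ]
 [ 0.385 -0.01   0.   ]
 [ 0.591 -0.148  0.   ]
 [ 0.638 -0.332  0.   ]
 [ 0.444 -0.382  0.   ]
 [ 0.52  -0.057  0.235]]
```

Emit:
play_rows(commands=[[1,0,0,-50,0,0,0],[1,0,0,-50,0,0,0],[1,0,0,-50,0,0,0],[1,0,0,0,0,0,0.1],[1,0,0,0,0,0,0]])

```text
t: 2.33
tool_pos: [0.1237, -0.5104, 0.4542]
ee_rot: [3.133, 0.218, 0.0]
contact_force: [0.6, 0.2, -0.5]
width: 1.0
gripper_force: 0.0
```

```bash
python3 - <<'E'
from cell import robot
print(robot.state()["joints"].round(3),dir(robot))
E
```

```text
[-1.333  0.18   0.359  1.749 -0.     1.67 ] ['MotionError', '__class__', '__delattr__', '__dict__', '__dir__', '__doc__', '__eq__', '__format__', '__ge__', '__getattribute__', '__getstate__', '__gt__', '__hash__', '__init__', '__init_subclass__', '__le__', '__lt__', '__module__', '__ne__', '__new__', '__reduce__', '__reduce_ex__', '__repr__', '__setattr__', '__sizeof__', '__str__', '__subclasshook__', '__weakref__', 'calibration', 'camera', 'close_job', 'grip_point_offset', 'state', 'trace']
```

Emit:
play_rows(commands=[[1,0,0,0,0,0,-0.18],[1,0,0,0,0,0,-0.18],[1,0,0,0,0,0,-0.18],[1,0,0,0,0,0,-0.18],[1,0,0,0,0,0,-0.18],[1,0,0,0,0,0,-0.18],[1,0,0,0,0,0,-0.18],[1,0,0,0,0,0,-0.18],[1,0,0,0,0,0,-0.18],[1,0,0,0,0,0,-0.18],[1,0,0,0,0,0,-0.18],[1,0,0,0,0,0,-0.18],[1,0,0,0,0,0,-0.18],[1,0,0,0,0,0,-0.18],[1,0,0,0,0,0,-0.18],[1,0,0,0,0,0,-0.18],[1,0,0,0,0,0,-0.18],[1,0,0,0,0,0,-0.18],[1,0,0,0,0,0,0]])

```text
t: 4.7
tool_pos: [0.1236, -0.5101, 0.4531]
ee_rot: [0.369, -3.12, -0.003]
contact_force: [1.3, -0.1, 1.0]
width: 1.003
gripper_force: 0.0
```

```bash
cat >> h.py <<'E'
def plan(s,goal,Rg=None):
    """print turn about tool axes to Rg, then shift (mm) along the (turned) tool axes to TCP goal"""
    R0=R.from_rotvec(s["ee_rot"]); Rg=R0 if Rg is None else Rg
    w=(R0.inv()*Rg).as_rotvec(); d=Rg.inv().apply(np.asarray(goal)-s["tool_pos"])*1e3
    print("turn",w.round(3),"shift mm",d.round(1),"q",s["joints"].round(2))
def look(h,t):
    """tool z: heading h, t below level; tool x (camera) up"""
    z=np.array([np.cos(h)*np.cos(t),np.sin(h)*np.cos(t),-np.sin(t)])
    x=np.array([np.cos(h)*np.sin(t),np.sin(h)*np.sin(t),np.cos(t)])
    return R.from_matrix(np.c_[x,np.cross(z,x),z])
def wj(az,Rg):
    """phi,q5,q6 for a tool orientation at arm azimuth az"""
    f=lambda p:(Rg.inv()*(R.from_euler("z",az)*R.from_euler("y",p[0])*BASE*R.from_euler("x",p[1])*R.from_euler("z",p[2]))).as_rotvec()
    out=[]
    for g in ((1.5,0,0),(1.5,-1,-1.5),(1,-1,-2.5),(1,1,1.5),(2,-1,-1)):
        r=least_squares(f,g)
        if r.cost<1e-9: out.append(tuple(r.x.round(2)))
    return set(out)
# at phi=0 (level): tool z = +x, tool x = down (q6=0)
BASE=R.from_matrix(np.array([[0,0,1],[0,1,0],[-1,0,0]],float))
E
python3 - <<'E'
from cell import robot
from h import *
s=robot.state();plan(s,[.44,.19,.46])
print("check",wj(s["joints"][0],R.from_rotvec(s["ee_rot"])))
for h in(-20,-40,-60,-75):
    for t in(15,25): print(h,t,wj(.1,look(*np.radians([h,t]))))
E
```

```text
turn [0. 0. 0.] shift mm [-471.1  606.8   -6. ] q [-1.33  0.18  0.36  1.75  0.   -1.57]
check {(np.float64(1.57), np.float64(-0.0), np.float64(-1.57)), (np.float64(1.57), np.float64(-0.0), np.float64(4.71))}
-20 15 {(np.float64(0.29), np.float64(0.43), np.float64(-3.02)), (np.float64(0.29), np.float64(0.43), np.float64(3.27))}
-20 25 {(np.float64(0.48), np.float64(0.4), np.float64(-2.94)), (np.float64(0.48), np.float64(0.4), np.float64(3.34))}
-40 15 {(np.float64(0.37), np.float64(0.76), np.float64(-2.88)), (np.float64(0.37), np.float64(0.76), np.float64(3.4))}
-40 25 {(np.float64(0.59), np.float64(0.71), np.float64(-2.73)), (np.float64(0.59), np.float64(0.71), np.float64(3.55))}
-60 15 {(np.float64(0.58), np.float64(1.08), np.float64(-2.62)), (np.float64(0.58), np.float64(1.08), np.float64(3.66))}
-60 25 {(np.float64(0.85), np.float64(0.97), np.float64(-2.39)), (np.float64(0.85), np.float64(0.97), np.float64(3.89))}
-75 15 {(np.float64(1.03), np.float64(1.26), np.float64(-2.13)), (np.float64(1.03), np.float64(1.26), np.float64(4.15))}
-75 25 {(np.float64(1.24), np.float64(1.11), np.float64(4.34)), (np.float64(1.24), np.float64(1.11), np.float64(-1.94))}
```

Emit:
play_rows(commands=[[1,-34,43,0,0,0,0],[1,-34,43,0,0,0,0],[1,-34,43,0,0,0,0],[1,-34,43,0,0,0,0],[1,-34,43,0,0,0,0],[1,-34,43,0,0,0,0],[1,-34,43,0,0,0,0],[1,-34,43,0,0,0,0],[1,-34,43,0,0,0,0],[1,-34,43,0,0,0,0],[1,-34,43,0,0,0,0],[1,-34,43,0,0,0,0],[1,-34,43,0,0,0,0],[1,-34,43,0,0,0,0],[1,0,0,0,0,0,0],[1,0,0,0,0,0,0]])

```text
t: 6.7
tool_pos: [0.4453, 0.1864, 0.4534]
ee_rot: [0.369, -3.118, 0.001]
contact_force: [-0.2, -0.1, 0.7]
width: 1.002
gripper_force: 0.0
```

```bash
python3 - <<'E'
from cell import robot
from h import *
k=robot.calibration("wrist");s=robot.state();im=robot.camera("wrist");cv2.imwrite("pics/w1.png",im[:,:,::-1]);T=wristT(s,k)
print(s["tool_pos"],s["joints"].round(2))
for q in("teacup","dispenser"):
  for d in robot.trace("wrist",q):
    if q=="teacup": 
        x,e=fitcup([(k,d["region"],T)]); print(d["confidence"],np.round(d["centre"]),d["region"].sum(),x.round(4),round(e,2))
    else: print(q,d["centre"],d["region"].sum())
w=[(u,proj(k,[u[0],u[1],.033],T)[0].round()) for u in((.501,.226),(.473,-.091))];print(w)
E
```

```text
[0.44534856 0.18643268 0.45338152] [ 0.4   0.1   0.26  1.74 -0.    0.16]
0.91 [249. 341.] 2647 [0.5017 0.2276] -0.96
0.65 [138. 352.] 2862 [0.3744 0.209 ] -0.97
0.64 [229. 419.] 1458 [0.4632 0.3009] -0.5
0.59 [286. 260.] 1435 [0.5638 0.1557] -0.51
dispenser [160.3, 80.5] 19925
[((0.501, 0.226), array([338., 246.])), ((0.473, -0.091), array([ 72., 158.]))]
```

View pics/w1.png

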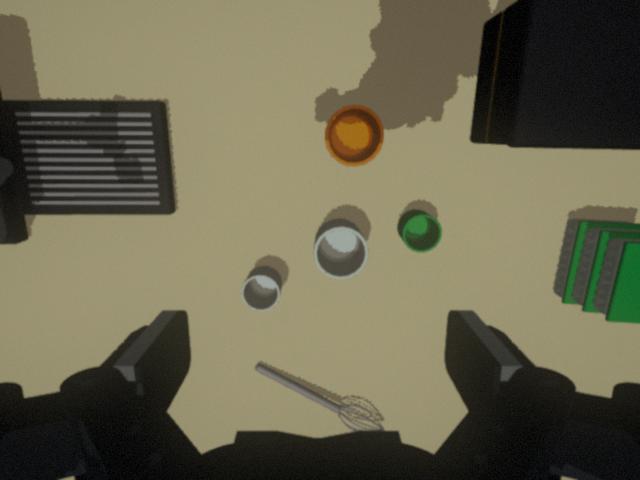

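```bash
python3 - <<'E'
from cell import robot
from h import *
s=robot.state();k=robot.calibration("wrist")
Rg=look(*np.radians([-38,35])); z=Rg.apply([0,0,1])
g=np.array([.5017,.2276,.050])+.005*np.array([np.cos(np.radians(-38)),np.sin(np.radians(-38)),0])
tcp=g-.0539*z;print(tcp)
plan(s,tcp+[0,0,.12],Rg)
print("down dir in tool",Rg.inv().apply([0,0,-1]).round(3), wj(np.arctan2(.3,.38),Rg))
p=np.load("disp.npy");T=wristT(s,k)
print(proj(k,place([[-.1,.065,.018],[-.1,-.065,.018],[-.1,.065,0],[-.1,-.065,0]],*p),T).round(1))
E
```

```text
[0.47084757 0.25170456 0.08091577]
turn [ 1.059  0.511 -2.037] shift mm [-219.4  -68.1  128.6] q [ 0.39  0.09  0.26  1.74 -0.    0.16]
down dir in tool [-0.819  0.     0.574] {(np.float64(1.24), np.float64(0.92), np.float64(-1.97)), (np.float64(1.24), np.float64(0.92), np.float64(4.31))}
[[172.6 211.9]
 [160.3  97.7]
 [177.3 209.4]
 [165.8  99. ]]
```

Emit:
play_rows(commands=[[1,0,0,0,0.076,0.0365,-0.1455],[1,0,0,0,0.076,0.0365,-0.1455],[1,0,0,0,0.076,0.0365,-0.1455],[1,0,0,0,0.076,0.0365,-0.1455],[1,0,0,0,0.076,0.0365,-0.1455],[1,0,0,0,0.076,0.0365,-0.1455],[1,0,0,0,0.076,0.0365,-0.1455],[1,0,0,0,0.076,0.0365,-0.1455],[1,0,0,0,0.076,0.0365,-0.1455],[1,0,0,0,0.076,0.0365,-0.1455],[1,0,0,0,0.076,0.0365,-0.1455],[1,0,0,0,0.076,0.0365,-0.1455],[1,0,0,0,0.076,0.0365,-0.1455],[1,0,0,0,0.076,0.0365,-0.1455],[1,0,0,0,0,0,0],[1,0,0,0,0,0,0]])

```text
t: 8.85
tool_pos: [0.4454, 0.1856, 0.4544]
ee_rot: [2.409, -0.83, 1.258]
contact_force: [-1.3, 0.3, 0.0]
width: 1.003
gripper_force: 0.0
```

```bash
python3 - <<'E'
from cell import robot
from h import *
s=robot.state()
Rg=look(*np.radians([-38,35]))
plan(s,np.array([.4708,.2517,.2009]),Rg)
E
```

```text
turn [-0.002 -0.002 -0.001] shift mm [-219.5  -67.7  128.5] q [ 0.78 -0.11 -0.16  1.33 -0.95 -1.79]
```

Emit:
play_rows(commands=[[1,-44,-13.5,26,0,0,0],[1,-44,-13.5,26,0,0,0],[1,-44,-13.5,26,0,0,0],[1,-44,-13.5,26,0,0,0],[1,-44,-13.5,25,0,0,0],[1,0,0,0,0,0,0],[1,0,0,0,0,0,0]])

```text
t: 9.72
tool_pos: [0.4719, 0.2521, 0.201]
ee_rot: [2.409, -0.826, 1.259]
contact_force: [0.8, -0.4, 0.5]
width: 1.007
gripper_force: 0.0
```

```bash
python3 - <<'E'
from cell import robot
from h import *
k=robot.calibration("wrist");s=robot.state();im=robot.camera("wrist");cv2.imwrite("pics/w2.png",im[:,:,::-1]);T=wristT(s,k)
print(proj(k,[.5017,.2276,.033],T))
for d in robot.trace("wrist","teacup"):
    x,e=fitcup([(k,d["region"],T)]); print(d["confidence"],np.round(d["centre"]),d["region"].sum(),x.round(4),round(e,2))
plan(s,np.array([.4708,.2517,.0809]),look(*np.radians([-38,35])))
E
```

```text
[[320.03086172 470.56408465]]
0.79 [417. 323.] 3315 [0.5009 0.2267] -0.37
0.68 [226. 603.] 24282 [ 0.4903 -0.0107] -0.39
0.56 [302. 342.] 4423 [0.5821 0.1454] -0.52
turn [-0.003 -0.003  0.001] shift mm [-98.7   1.   68.4] q [ 0.84  0.11 -0.5   0.85 -0.96 -1.7 ]
```

View pics/w2.png

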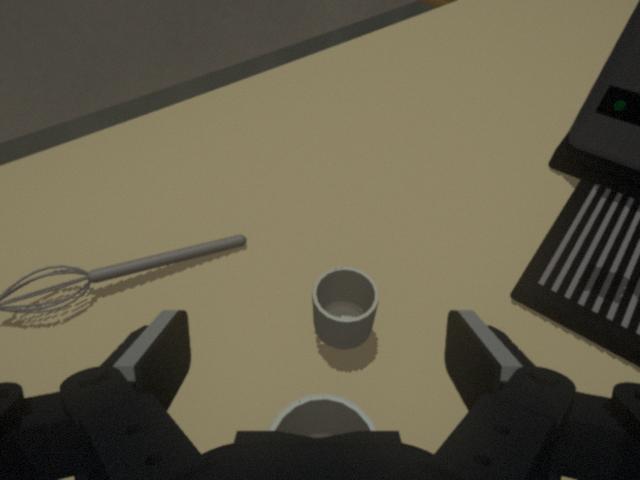

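Wrist view: the chosen cup's rim is at (323,417), centred between the fingers. The small white cup is ahead at (342,302), clear of the fingertips. I descend and grip.

Emit:
play_rows(commands=[[1,-25,0,17,0,0,0],[1,-25,0,17,0,0,0],[1,-25,0.5,17,0,0,0],[1,-15,0.5,11,0,0,0],[1,-9,0,6,0,0,0],[1,0,0,0,0,0,0],[1,0,0,0,0,0,0],[-0.2,0,0,0,0,0,0],[-1,0,0,0,0,0,0],[-1,0,0,0,0,0,0],[-1,0,0,0,0,0,0],[-1,0,0,0,0,0,0],[-1,0,0,0,0,0,0]], newtons=25)

```text
t: 11.45
tool_pos: [0.4703, 0.2518, 0.0805]
ee_rot: [2.409, -0.824, 1.261]
contact_force: [-3.0, -0.7, 6.0]
width: 0.728
gripper_force: 26.4
```

Emit:
play_rows(commands=[[-1,10,0,-7,0,0,0],[-1,16,0,-11,0,0,0],[-1,16,0,-11.5,0,0,0],[-1,0,0,0,0,0,0]])

```text
t: 11.95
tool_pos: [0.4704, 0.2524, 0.1324]
ee_rot: [2.411, -0.827, 1.26]
contact_force: [0.3, 0.3, -3.2]
width: 0.723
gripper_force: 27.3
```

```bash
python3 - <<'E'
from cell import robot
from h import *
k=robot.calibration("wrist");s=robot.state();im=robot.camera("wrist");T=wristT(s,k)
p=np.load("disp.npy")
Pw=np.array([.4719,.2521,.201]);T2=wristT(dict(ee_rot=np.array([2.409,-.826,1.259]),tool_pos=Pw),k)
q=[[-.1,.065,.018],[-.1,-.065,.018],[.085,.1,.0],[.085,.065,.018]]
print("w2",proj(k,place(q,*p),T2).round(1)); 
im2=cv2.imread("pics/w2.png")
for u in proj(k,place(q,*p),T2): cv2.circle(im2,tuple(int(v) for v in u.round()),2,(0,255,255),-1)
im1=cv2.imread("pics/w1.png");T1=wristT(dict(ee_rot=np.array([.369,-3.118,.001]),tool_pos=np.array([.44535,.18643,.45338])),k)
for u in proj(k,place(q,*p),T1): cv2.circle(im1,tuple(int(v) for v in u.round()),1,(0,255,255),-1)
cv2.imwrite("pics/c.png",np.hstack([cv2.resize(im1[60:260,0:200],(400,400)),cv2.resize(im2[130:380,440:640],(400,500))[:400]]))
d=max((d for d in robot.trace("wrist","teacup")),key=lambda d:d["region"].sum());print(d["centre"],d["region"].sum())
c=place([[0,0,0]],*p)[0]; Rg=look(*np.radians([-38,35])); h=np.array([np.cos(np.radians(-38)),np.sin(np.radians(-38)),0])
rel=np.array([.4703,.2518,.0805])-[.5017,.2276,0]
for n,off in(("stage",place([[-.16,0,.055]],*p)[0]),("over",place([[0,0,.045]],*p)[0]),("set",place([[0,0,.018]],*p)[0])): print(n);plan(s,off+rel,R.from_rotvec([2.409,-.824,1.261]))
E
```

```text
w2 [[517.8 288.1]
 [715.1 389.6]
 [545.2 168.4]
 [588.1 167.9]]
[343.9, 317.2] 33321
stage
turn [-0.001  0.002 -0.002] shift mm [ 29.  171.3  36.2] q [ 0.84  0.18 -0.6   0.69 -0.96 -1.69]
over
turn [-0.001  0.002 -0.002] shift mm [ 92.8 269.7 145.5] q [ 0.84  0.18 -0.6   0.69 -0.96 -1.69]
set
turn [-0.001  0.002 -0.002] shift mm [ 70.6 269.7 160.9] q [ 0.84  0.18 -0.6   0.69 -0.96 -1.69]
```

View pics/c.png

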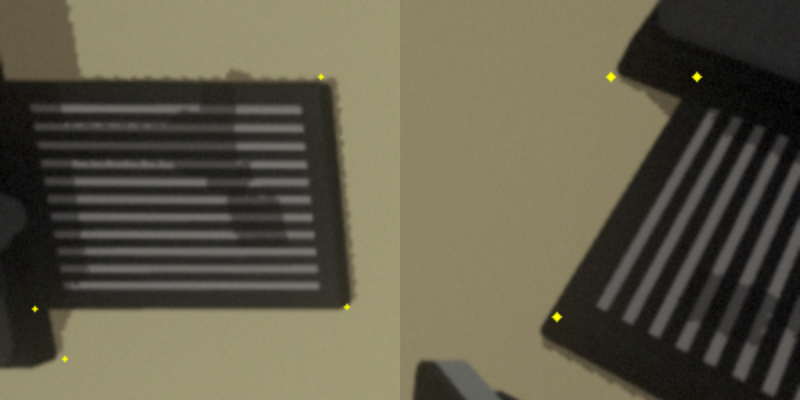

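```bash
python3 - <<'E'
from cell import robot
from h import *
k=robot.calibration("wrist");s=robot.state()
p=np.load("disp.npy")
T2=wristT(dict(ee_rot=np.array([2.409,-.826,1.259]),tool_pos=np.array([.4719,.2521,.201])),k)
T1=wristT(dict(ee_rot=np.array([.369,-3.118,.001]),tool_pos=np.array([.44535,.18643,.45338])),k)
A=[[-.1,-.065,.018],[-.1,.065,.018]];a=np.array([[165,101],[175,210]])
B=[[-.1,.065,.018],[.085,.1,0]];b=np.array([[511.5,294],[548.5,165]])
f=lambda p:np.r_[(proj(k,place(A,*p),T1)-a).ravel(),(proj(k,place(B,*p),T2)-b).ravel()]
r=least_squares(f,p);print(p,r.x,r.fun.round(1))
K={c:robot.calibration(c) for c in("scene","side")}
for q in(p,r.x):
  for c in K: print(c,proj(K[c],place([[0,0,.273],[-.021,.054,.235],[-.1,.065,.018],[-.1,-.065,.018]],*q)).round(1).tolist())
for c in K:
  robot.camera(c)
  for n in("lever_knob","catch_pad","tap_lever"):
    for d in robot.trace(c,n): print(c,n,round(d["confidence"],2),np.round(d["centre"][::-1]),d["region"].sum())
np.save("disp2.npy",r.x)
p=r.x
rel=np.array([.4703,.2518,.0805])-[.5017,.2276,0]
for n,off in(("stage",place([[-.16,0,.055]],*p)[0]),("over",place([[0,0,.045]],*p)[0]),("set",place([[0,0,.018]],*p)[0])): print(n);plan(s,off+rel,R.from_rotvec([2.409,-.824,1.261]))
E
```

```text
[ 0.4731125  -0.09066785 -1.32079605] [ 0.47131602 -0.08625166 -1.33941928] [ 0.8 -1.6  0.6  3.6  3.1 -3.7 -2.1  5.6]
scene [[268.2, 219.8], [289.8, 238.4], [319.0, 273.9], [291.0, 246.6]]
side [[366.6, 202.2], [343.1, 212.7], [320.1, 294.0], [362.0, 312.3]]
scene [[269.6, 218.7], [291.0, 237.6], [320.2, 273.5], [292.8, 245.8]]
side [[365.9, 202.9], [342.5, 213.3], [319.0, 294.4], [360.5, 313.4]]
scene lever_knob 0.53 [273. 223.] 219
scene lever_knob 0.43 [381. 229.] 495
scene catch_pad 0.56 [284. 240.] 159
scene tap_lever 0.54 [268. 226.] 239
side lever_knob 0.41 [365. 223.] 82
side catch_pad 0.35 [386. 248.] 8607
side tap_lever 0.59 [385. 244.] 8813
side tap_lever 0.51 [363. 223.] 110
stage
turn [0.001 0.002 0.001] shift mm [ 29.4 165.6  33.3] q [ 0.84  0.18 -0.6   0.69 -0.96 -1.69]
over
turn [0.001 0.002 0.001] shift mm [ 92.1 266.3 141.2] q [ 0.84  0.18 -0.6   0.69 -0.96 -1.69]
set
turn [0.001 0.002 0.001] shift mm [ 69.9 266.3 156.6] q [ 0.84  0.18 -0.6   0.69 -0.96 -1.69]
```

Emit:
play_rows(commands=[[-1,5,33,7,0,0,0],[-1,6,34,7,0,0,0],[-1,6,34,7,0,0,0],[-1,6,34,7,0,0,0],[-1,6,33,7,0,0,0],[-1,-12,0,9,0,0,0],[-1,-13,0,9,0,0,0],[-1,0,0,0,0,0,0],[-1,0,0,0,0,0,0]])

```text
t: 13.58
tool_pos: [0.4034, 0.091, 0.1043]
ee_rot: [2.409, -0.824, 1.259]
contact_force: [0.4, 0.7, -0.7]
width: 0.723
gripper_force: 27.6
```

```bash
python3 - <<'E'
from cell import robot
from h import *
s=robot.state();p=np.array([.472,-.088,-1.332]);np.save("disp2.npy",p)
rel=np.array([.4703,.2518,.0805])-[.5017,.2276,0]
for x,z in((-.05,.024),(0,.024),(0,.018)): plan(s,place([[x,0,z]],*p)[0]+rel,R.from_rotvec([2.409,-.824,1.261]))
im=robot.camera("side");robot.camera("scene")
K=robot.calibration("side")
u=proj(K,place([[-.16,0,.024+.033]],*p))[0]; print(u)
for d in robot.trace("side","teacup"): print(np.round(d["centre"][::-1]),d["confidence"],d["region"].sum())
cv2.imwrite("pics/s2.png",cv2.resize(im[150:350,220:486,::-1],(798,600)))
E
```

```text
turn [0.001 0.001 0.001] shift mm [48.7 68.4 69.8] q [ 0.67 -0.13 -1.01  0.35 -0.92 -1.99]
turn [0.001 0.001 0.001] shift mm [ 71.   99.6 101.9] q [ 0.67 -0.13 -1.01  0.35 -0.92 -1.99]
turn [0.001 0.001 0.001] shift mm [ 66.1  99.6 105.3] q [ 0.67 -0.13 -1.01  0.35 -0.92 -1.99]
[327.39010219 303.04559441]
[270. 301.] 0.93 374
[241. 353.] 0.72 513
[300. 349.] 0.58 939
```

View pics/s2.png

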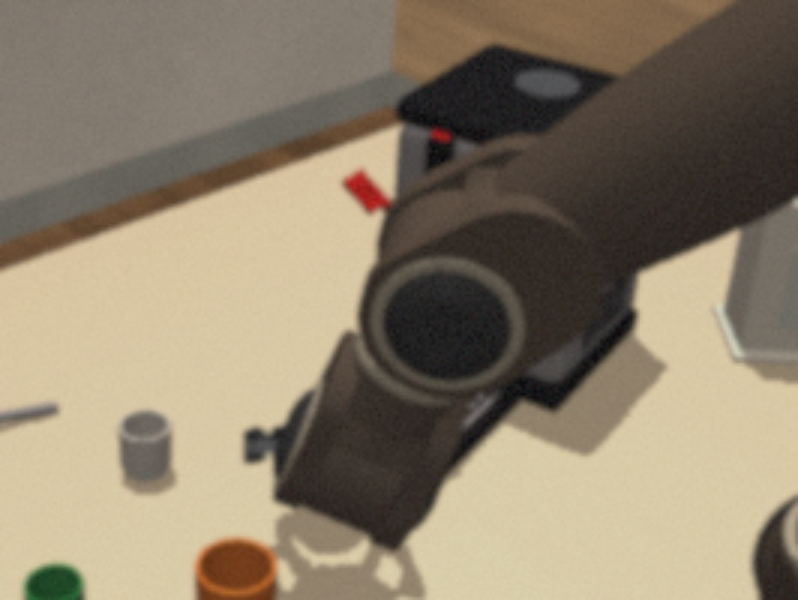

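Side view: the arm hides the cup. The catch pad (crop (366,190)) and knob (crop (441,140)) are undisturbed. I move in at low height.

Emit:
play_rows(commands=[[-1,12,17,17,0,0,0],[-1,12,17,17,0,0,0],[-1,12,17,18,0,0,0],[-1,12,17,17.5,0,0,0],[-1,0,0,0,0,0,0],[-1,0,0,0,0,0,0]])

```text
t: 14.48
tool_pos: [0.4284, -0.0145, 0.1038]
ee_rot: [2.41, -0.824, 1.259]
contact_force: [0.5, 0.8, -1.3]
width: 0.724
gripper_force: 28.0
```

```bash
python3 - <<'E'
from cell import robot
from h import *
s=robot.state();p=np.load("disp2.npy")
rel=np.array([.4703,.2518,.0805])-[.5017,.2276,0]
for x,z in((0,.024),(0,.018)): plan(s,place([[x,0,z]],*p)[0]+rel,R.from_rotvec([2.409,-.824,1.261]))
im=robot.camera("scene");K=robot.calibration("scene")
for d in robot.trace("scene","teacup"): print(np.round(d["centre"][::-1]),d["confidence"],d["region"].sum())
c=np.array(s["tool_pos"])-rel
print(c,proj(K,c+[0,0,.033]))
im=im[:,:,::-1].copy()
for z in(0,.066): 
  for u in proj(K,ring(.031,z)+c): im[int(u[1]+.5),int(u[0]+.5)]=(255,0,255)
cv2.imwrite("pics/s3.png",cv2.resize(im[190:310,220:380],(800,600),interpolation=cv2.INTER_CUBIC))
E
```

```text
turn [0.001 0.001 0.   ] shift mm [23.3 31.5 32.3] q [ 0.33 -0.24 -1.16 -0.02 -0.76 -2.42]
turn [0.001 0.001 0.   ] shift mm [18.4 31.5 35.7] q [ 0.33 -0.24 -1.16 -0.02 -0.76 -2.42]
[289. 261.] 0.94 543
[351. 216.] 0.92 469
[394. 222.] 0.72 209
[364. 270.] 0.68 283
[ 0.45977541 -0.0386888   0.0233007 ] [[291.33613918 260.67348509]]
```

View pics/s3.png

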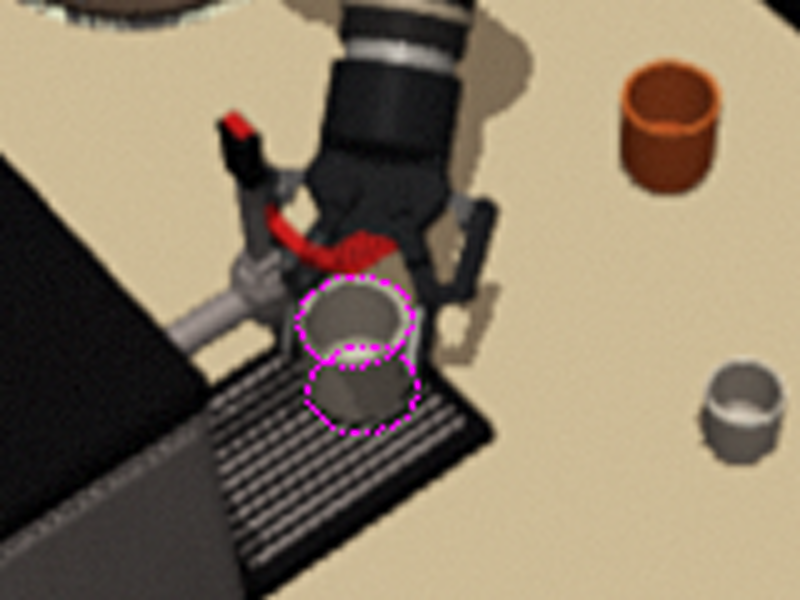

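The cup in hand sits at crop (355,350), matching the predicted outline, over the tray in front of the spout. I go on under the spout.

Emit:
play_rows(commands=[[-1,7,10,10,0,0,0],[-1,8,10,11,0,0,0],[-1,8,11,11,0,0,0],[-1,0,0,0,0,0,0],[-1,-2,0,1.5,0,0,0],[-1,0,0,0,0,0,0]])

```text
t: 15.32
tool_pos: [0.4405, -0.0626, 0.1013]
ee_rot: [2.411, -0.822, 1.258]
contact_force: [0.0, 0.4, -1.4]
width: 0.723
gripper_force: 28.0
```

```bash
python3 - <<'E'
from cell import robot
from h import *
s=robot.state();p=np.load("disp2.npy")
rel=np.array([.4703,.2518,.0805])-[.5017,.2276,0]
plan(s,place([[0,0,.018]],*p)[0]+rel,R.from_rotvec([2.409,-.824,1.261]));print(s["tool_pos"]-rel,s["contact_force"])
E
```

```text
turn [-0.     0.002  0.002] shift mm [-1.9  0.9  2.3] q [ 0.16 -0.24 -1.2  -0.16 -0.65 -2.59]
[ 0.47190269 -0.08682408  0.02081427] [ 0.0103353   0.44102107 -1.42632328]
```

Emit:
play_rows(commands=[[-1,-1,0.5,1,0,0,0],[-1,-1,0.5,1,0,0,0],[-1,-0.5,0,0.4,0,0,0],[-1,0,0,0,0,0,0],[-1,0,0,0,0,0,0]])

```text
t: 15.95
tool_pos: [0.4406, -0.0645, 0.0985]
ee_rot: [2.409, -0.824, 1.259]
contact_force: [-0.0, 0.7, 0.7]
width: 0.723
gripper_force: 28.1
```

Emit:
play_rows(commands=[[0.5,0,0,0,0,0,0],[0.6,0,0,0,0,0,0],[0.7,0,0,0,0,0,0],[0.8,0,0,0,0,0,0],[1,0,0,0,0,0,0],[1,0,0,0,0,0,0],[1,0,0,0,0,0,0],[1,0,0,0,0,0,0]])

```text
t: 16.95
tool_pos: [0.4404, -0.0645, 0.0983]
ee_rot: [2.41, -0.824, 1.259]
contact_force: [0.4, -0.2, -0.7]
width: 1.003
gripper_force: 0.0
```

```bash
python3 - <<'E'
from cell import robot
from h import *
s=robot.state();p=np.load("disp2.npy");print(s["width"],s["contact_force"].round(1))
robot.camera("scene");K=robot.calibration("scene")
for d in robot.trace("scene","teacup")[:2]: print(np.round(d["centre"][::-1]),fitcup([(K,d["region"],None)],.018),d["confidence"])
Rg=R.from_rotvec(s["ee_rot"])
print("back 150 horizontally along heading:",Rg.inv().apply([-.788*150,.616*150,0]).round(1))
# press pose: tool down, tool y along dispenser x
b=p[2]; ex=np.array([np.cos(b),np.sin(b),0]);ey=np.array([-np.sin(b),np.cos(b),0]);z=np.array([0,0,-1.])
for n,x in(("x=+ey",ey),("x=-ey",-ey),("x=-ex",-ex),("x=ex",ex)):
    Rt=R.from_matrix(np.c_[x,np.cross(z,x),z]); print(n,wj(-.05,Rt), (Rg.inv()*Rt).as_rotvec().round(3))
E
```

```text
1.00252778750997 [ 0.4 -0.2 -0.7]
[354. 218.] (array([0.38922944, 0.19912658]), np.float64(-0.896887159533074)) 0.91
[275. 271.] (array([ 0.46839725, -0.08902863]), np.float64(-0.9296482412060302)) 0.79
back 150 horizontally along heading: [ -85.7   -0.7 -123.1]
x=+ey {(np.float64(1.57), np.float64(0.0), np.float64(2.85)), (np.float64(1.57), np.float64(-0.0), np.float64(-3.43))} [ 0.431 -0.895 -0.825]
x=-ey {(np.float64(1.57), np.float64(-0.0), np.float64(-0.29))} [-1.063 -0.512  2.035]
x=-ex {(np.float64(1.57), np.float64(-0.0), np.float64(-5.0)), (np.float64(1.57), np.float64(0.0), np.float64(1.28))} [ 1.164 -0.407 -2.229]
x=ex {(np.float64(1.57), np.float64(-0.0), np.float64(-1.86)), (np.float64(1.57), np.float64(0.0), np.float64(4.42))} [-0.323 -0.925  0.62 ]
```

Emit:
play_rows(commands=[[1,0,0,-15,0,0,0],[1,0,0,-25,0,0,0],[1,0,0,-30,0,0,0],[1,0,0,-30,0,0,0],[1,41,0,-29,0,0,0],[1,41,0,-29,0,0,0],[1,41,0,-29,0,0,0],[1,41,0,-29,0,0,0],[1,41,0,-29,0,0,0],[1,0,0,0,0,0,0]])

```text
t: 18.3
tool_pos: [0.3748, -0.0127, 0.4113]
ee_rot: [2.409, -0.828, 1.268]
contact_force: [-0.2, -0.4, -0.6]
width: 1.001
gripper_force: 0.0
```

```bash
python3 - <<'E'
from cell import robot
from h import *
s=robot.state();p=np.load("disp2.npy");print(s["tool_pos"])
b=p[2]; ex=np.array([np.cos(b),np.sin(b),0]);z=np.array([0,0,-1.])
Rt=R.from_matrix(np.c_[ex,np.cross(z,ex),z])
plan(s,place([[-.021,.065,.400]],*p)[0],Rt)
plan(s,place([[-.09,.01,.420]],*p)[0],Rt)
robot.camera("scene");K=robot.calibration("scene")
for d in robot.trace("scene","teacup")[:4]: print(np.round(d["centre"][::-1]),fitcup([(K,d["region"],None)],.018),d["confidence"])
E
```

```text
[ 0.37482663 -0.01268114  0.41128506]
turn [-0.33  -0.927  0.616] shift mm [  75.2 -141.6   11.3] q [ 0.41 -0.57 -0.6   0.93 -0.8  -2.34]
turn [-0.33  -0.927  0.616] shift mm [  6.2 -86.6  -8.7] q [ 0.41 -0.57 -0.6   0.93 -0.8  -2.34]
[353. 215.] (array([0.38555458, 0.20096172]), np.float64(-0.898635477582846)) 0.78
[393. 224.] (array([0.46345239, 0.30949092]), np.float64(-0.4293785310734463)) 0.73
[365. 272.] (array([0.57875901, 0.14706949]), np.float64(-0.4748322147651007)) 0.71
[276. 273.] (array([ 0.4683903 , -0.08904041]), np.float64(-0.9614740368509213)) 0.62
```

Cup stands well. I turn the tool down, closing the gripper, and move to a view pose for the knob and catch.

Emit:
play_rows(commands=[[1,0,0,0,-0.047,-0.132,0.088],[1,0,0,0,-0.047,-0.132,0.088],[1,0,0,0,-0.047,-0.132,0.088],[1,0,0,0,-0.047,-0.132,0.088],[1,0,0,0,-0.047,-0.132,0.088],[1,0,0,0,-0.047,-0.132,0.088],[1,0,0,0,-0.047,-0.132,0.088],[1,0,0,0,0,0,0],[-1,2,-29,-3,0,0,0],[-1,2,-29,-3,0,0,0],[-1,2,-29,-3,0,0,0],[-1,0,0,0,0,0,0],[-1,0,0,0,0,0,0]])

```text
t: 20.02
tool_pos: [0.4591, 0.0022, 0.4146]
ee_rot: [2.467, -1.934, -0.001]
contact_force: [-0.4, -0.0, -0.6]
width: 0.001
gripper_force: 0.0
```

```bash
python3 - <<'E'
from cell import robot
from h import *
p=np.load("disp2.npy");k=robot.calibration("wrist");s=robot.state();im=robot.camera("wrist");T=wristT(s,k)
print(s["tool_pos"],s["ee_rot"])
im=im[:,:,::-1].copy()
for q,n in(((0,0,.292),"knobtop"),((-.021,.054,.235),"pad"),((-.1,.065,.018),"t1"),((-.1,-.065,.018),"t2"),((.085,.1,.27),"tank"),((.085,-.1,.27),"tank2")):
    u=proj(k,place([q],*p),T)[0]; print(n,u.round(1)); cv2.circle(im,tuple(int(v) for v in u.round()),2,(255,0,255),-1)
for n in("lever_knob","catch_pad","catch"):
    for d in robot.trace("wrist",n): r=np.argwhere(d["region"]);print(n,round(d["confidence"],2),np.round(d["centre"][::-1]),d["region"].sum(),r.min(0),r.max(0))
cv2.imwrite("pics/w4.png",im)
E
```

```text
[0.45913536 0.00217615 0.41463743] [ 2.46654651e+00 -1.93383544e+00 -8.12206061e-04]
knobtop [337.4  72.3]
pad [236.3 126. ]
t1 [264.3 204.2]
t2 [381.3 204.4]
tank [  96.4 -145.4]
tank2 [ 578.2 -142.2]
lever_knob 0.62 [330.  75.] 2472 [ 48 304] [100 360]
catch_pad 0.67 [236. 112.] 4754 [ 92 192] [147 339]
catch 0.7 [234. 113.] 4902 [ 90 192] [147 340]
```

View pics/w4.png

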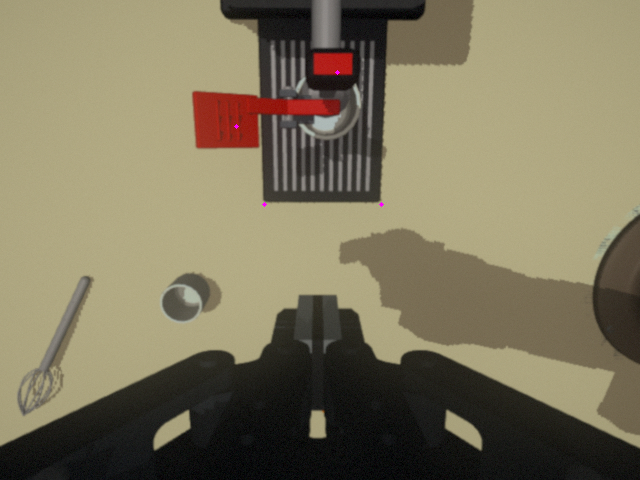

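Wrist view: the knob cap is at (333,63) and the thumb pad at (226,120). The cup is at (325,107), and the tray front corners are at (263,201) and (382,201). Everything shows about 3–4 mm further toward the tank than my fit, so I correct it and turn the gripper 90° to keep it clear of the knob.

Emit:
play_rows(commands=[[-1,0,0,0,0,0,0.1745],[-1,0,0,0,0,0,0.1745],[-1,0,0,0,0,0,0.1745],[-1,0,0,0,0,0,0.1745],[-1,0,0,0,0,0,0.1745],[-1,0,0,0,0,0,0.1745],[-1,0,0,0,0,0,0.1745],[-1,0,0,0,0,0,0.1745],[-1,0,0,0,0,0,0.1745],[-1,0,0,0,0,0,0],[-1,0,0,0,0,0,0]])

```text
t: 21.6
tool_pos: [0.4597, 0.0017, 0.4152]
ee_rot: [0.379, -3.114, 0.006]
contact_force: [0.1, 0.2, 0.0]
width: 0.0
gripper_force: 0.0
```

```bash
python3 - <<'E'
from cell import robot
from h import *
p=np.load("disp2.npy");p[:2]=place([[.0035,.002,0]],*p)[0][:2];np.save("disp3.npy",p);print(p)
s=robot.state()
b=p[2]; ey=np.array([-np.sin(b),np.cos(b),0]);z=np.array([0,0,-1.])
Rt=R.from_matrix(np.c_[-ey,np.cross(z,-ey),z])
for zz in(.4,.33,.258):plan(s,place([[-.021,.066,zz]],*p)[0],Rt)
E
```

```text
[ 0.47477111 -0.09092762 -1.332     ]
turn [-0.003 -0.005  0.003] shift mm [-58.7 -72.6  15.2] q [ 0.01  0.03  0.1   1.65 -0.   -0.24]
turn [-0.003 -0.005  0.003] shift mm [-58.7 -72.6  85.2] q [ 0.01  0.03  0.1   1.65 -0.   -0.24]
turn [-0.003 -0.005  0.003] shift mm [-58.7 -72.6 157.2] q [ 0.01  0.03  0.1   1.65 -0.   -0.24]
```

Emit:
play_rows(commands=[[-1,-29,-36,0,0,0,0],[-1,-30,-37,0,0,0,0],[-1,0,0,35,0,0,0],[-1,0,0,30,0,0,0],[-1,0,0,18,0,0,0],[-1,0,0,0,0,0,0],[-1,0,0,8,0,0,0],[-1,0,0,8,0,0,0],[-1,0,0,8,0,0,0],[-1,0,0,8,0,0,0],[-1,0,0,0,0,0,0]])

```text
t: 22.98
tool_pos: [0.5337, -0.0555, 0.2991]
ee_rot: [0.375, -3.113, 0.005]
contact_force: [0.9, 0.6, 0.1]
width: -0.001
gripper_force: 0.0
```

Emit:
play_rows(commands=[[-1,0,0,8,0,0,0],[-1,0,0,8,0,0,0],[-1,0,0,8,0,0,0],[-1,0,0,8,0,0,0],[-1,0,0,0,0,0,0]])

```text
t: 23.6
tool_pos: [0.5335, -0.0557, 0.2669]
ee_rot: [0.375, -3.112, 0.005]
contact_force: [0.4, -0.9, 0.8]
width: -0.004
gripper_force: 0.0
```

```bash
python3 - <<'E'
from cell import robot
from h import *
p=np.load("disp3.npy");s=robot.state();print((R.from_euler("z",-p[2]).as_matrix()@(s["tool_pos"]-[p[0],p[1],0])).round(4),s["contact_force"].round(1),s["torque"].round(2))
im=robot.camera("scene");im2=robot.camera("side")
cv2.imwrite("pics/s5.png",np.hstack([cv2.resize(im[190:310,220:340,::-1],(400,400)),cv2.resize(im2[160:280,300:420,::-1],(400,400))]))
E
```

```text
[-0.0203  0.0654  0.2669] [ 0.4 -0.9  0.8] [0.   0.   0.02]
```

View pics/s5.png

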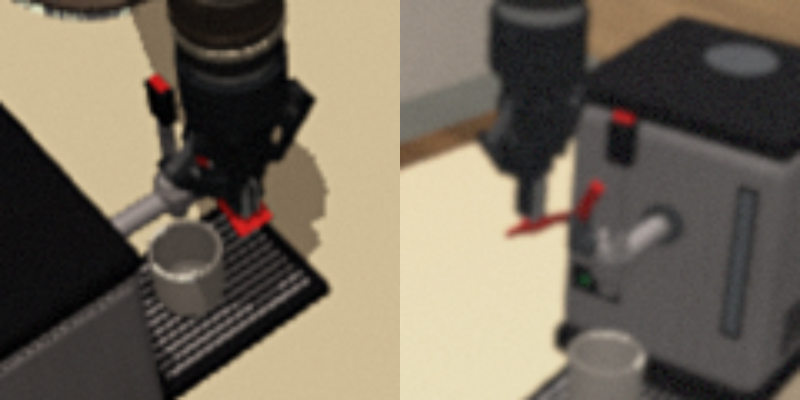

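The crops show the pad pushed down past level (right crop (545,225)), the nose rising at (592,200), and the knob and cup undisturbed. I press further, going by force from here.

Emit:
play_rows(commands=[[-1,0,0,4,0,0,0],[-1,0,0,4,0,0,0],[-1,0,0,0,0,0,0]])

```text
t: 24.08
tool_pos: [0.5338, -0.0557, 0.2596]
ee_rot: [0.375, -3.114, 0.006]
contact_force: [-0.5, 1.4, 0.3]
width: -0.001
gripper_force: 0.0
```

Emit:
play_rows(commands=[[-1,0,0,3,0,0,0],[-1,0,0,3,0,0,0],[-1,0,0,0,0,0,0]])

```text
t: 24.45
tool_pos: [0.5341, -0.0557, 0.2541]
ee_rot: [0.375, -3.115, 0.006]
contact_force: [-0.1, 0.9, 2.2]
width: -0.001
gripper_force: 1.0
```

Emit:
play_rows(commands=[[-1,0,0,2,0,0,0],[-1,0,0,2,0,0,0],[-1,0,0,0,0,0,0]])

```text
t: 24.82
tool_pos: [0.5352, -0.0557, 0.2522]
ee_rot: [-0.376, 3.119, -0.007]
contact_force: [1.6, 1.2, 12.4]
width: 0.0
gripper_force: 4.9
```

```bash
python3 - <<'E'
from cell import robot
from h import *
print(robot.state()["contact_force"].round(1))
p=np.load("disp3.npy")
for c in("scene","side"):
    im=robot.camera(c);k=robot.calibration(c)
    red=(im[:,:,0]>130)&(im[:,:,1]<60)&(im[:,:,2]<60)
    n,l,st,ce=cv2.connectedComponentsWithStats(red.astype(np.uint8))
    for t in (1.1,1.25,1.4):
        a=np.radians(43)-t; b=np.pi-t  # pad, nose angles about hinge (y,z)
        nose=[-.012,.024+.033*np.cos(b),.207+.033*np.sin(b)]; pad=[-.021,.024+.041*np.cos(a),.207+.041*np.sin(a)]
        edge=[-.021,.024+.060*np.cos(a),.207+.060*np.sin(a)]
        print(c,t,"nose tip,pad,edge",proj(k,place([nose,pad,edge],*p)).round(1).tolist())
    print([(st[i].tolist(),ce[i].round(1).tolist()) for i in range(1,n) if st[i][4]>5 and 200<ce[i][1]<270 and 250<ce[i][0]<400])
E
```

```text
[ 1.6  1.2 12.4]
scene 1.1 nose tip,pad,edge [[275.9, 229.8], [293.1, 251.7], [297.6, 257.6]]
scene 1.25 nose tip,pad,edge [[276.9, 230.3], [292.6, 252.4], [296.8, 258.7]]
scene 1.4 nose tip,pad,edge [[278.1, 231.2], [291.9, 252.8], [295.8, 259.2]]
[([265, 213, 5, 4, 14], [267.2, 214.5])]
side 1.1 nose tip,pad,edge [[359.7, 215.6], [339.3, 225.7], [333.5, 225.8]]
side 1.25 nose tip,pad,edge [[358.2, 214.4], [340.0, 227.8], [334.6, 228.9]]
side 1.4 nose tip,pad,edge [[356.6, 213.4], [341.0, 229.9], [336.0, 231.9]]
[]
```

Emit:
play_rows(commands=[[-1,0,0,-10,0,0,0],[-1,0,0,-40,0,0,0],[-1,0,0,-60,0,0,0],[-1,0,0,-60,0,0,0],[0,33,-11,0,0,0,0],[0,33,-11,0,0,0,0],[0,0,0,0,0,0,0],[0,0,0,0,0,0,0],[0,0,0,0,0,0,0]])

```text
t: 26.05
tool_pos: [0.4763, -0.0918, 0.4198]
ee_rot: [0.376, -3.113, 0.005]
contact_force: [-0.6, 0.6, -0.1]
width: 0.499
gripper_force: 0.0
```

```bash
python3 - <<'E'
from cell import robot
from h import *
p=np.load("disp3.npy");k=robot.calibration("wrist");s=robot.state();im=robot.camera("wrist").astype(int);T=wristT(s,k)
inv=lambda q:(R.from_euler("z",-p[2]).as_matrix()@(np.asarray(q)-[p[0],p[1],0])).round(4)
print("tcp in disp",inv(s["tool_pos"]),s["width"],s["joints"].round(2))
red=(im[:,:,0]>110)&(im[:,:,1]<60)&(im[:,:,2]<60)
n,l,st,ce=cv2.connectedComponentsWithStats(red.astype(np.uint8))
for i in range(1,n):
    if st[i][4]>30: print(st[i],ce[i].round(1),[inv([*ground(k,ce[i],z,T),z])[:2] for z in(.292,.235)])
for q in((0,0,.292),(-.012,.024,.24),(-.021,.057,.18)): print(q,proj(k,place([q],*p),T).round(1))
for d in robot.trace("wrist","lever_knob"): r=np.argwhere(d["region"]);print(d["confidence"],np.round(d["centre"][::-1]),d["region"].sum(),r.min(0),r.max(0))
E
```

```text
tcp in disp [0.0012 0.0013 0.4198] 0.49864085038645284 [-0.19  0.08  0.17  1.66 -0.   -0.43]
(0, 0, 0.292) [[320.1 269.1]]
(-0.012, 0.024, 0.24) [[338.7 280.9]]
(-0.021, 0.057, 0.18) [[345.9 295.8]]
0.83 [318. 252.] 2004 [213 307] [291 335]
```

```bash
python3 - <<'E'
from cell import robot
from h import *
p=np.load("disp3.npy");k=robot.calibration("wrist");s=robot.state();im=robot.camera("wrist").astype(int);T=wristT(s,k)
inv=lambda q:(R.from_euler("z",-p[2]).as_matrix()@(np.asarray(q)-[p[0],p[1],0])).round(4)
red=(im[:,:,0]>2.2*im[:,:,1])&(im[:,:,0]>2.2*im[:,:,2])&(im[:,:,0]>40)
n,l,st,ce=cv2.connectedComponentsWithStats(red.astype(np.uint8))
for i in range(1,n):
    if st[i][4]>30: print(st[i],ce[i].round(1),[inv([*ground(k,ce[i],z,T),z])[:2] for z in(.292,.235,.18)])
for q in(box(-.007,.007,-.012,.012,.254,.292),): print(proj(k,place(q,*p),T).round(0).tolist())
E
```

```text
[313 255  17  32 537] [321.  270.6] [array([-0.0005,  0.0008]), array([-0.001 ,  0.0189]), array([-0.0015,  0.0364])]
[ 329  264   39   44 1135] [346.5 290.7] [array([-0.0133,  0.0112]), array([-0.0174,  0.0324]), array([-0.0214,  0.0527])]
[[332.0, 229.0], [335.0, 246.0], [332.0, 269.0], [334.0, 292.0], [308.0, 229.0], [306.0, 245.0], [308.0, 269.0], [306.0, 292.0]]
```

Emit:
play_rows(commands=[[0,0.5,1.5,30,0,0,0],[0,0,0,30,0,0,0],[0,0,0,20,0,0,0],[0,0,0,10,0,0,0],[0,0,0,0,0,0,0],[-0.5,0,0,0,0,0,0],[-1,0,0,0,0,0,0],[-1,0,0,0,0,0,0],[-1,0,0,0,0,0,0],[-1,0,0,0,0,0,0]], newtons=30)

```text
t: 27.45
tool_pos: [0.4747, -0.0907, 0.3314]
ee_rot: [0.375, -3.116, 0.004]
contact_force: [-2.4, 3.3, 6.3]
width: 0.157
gripper_force: 32.4
```

```bash
python3 - <<'E'
from cell import robot
from h import *
p=np.load("disp3.npy");s=robot.state();ex=R.from_euler("z",p[2]).apply([1,0,0]);ey=R.from_euler("z",p[2]).apply([0,1,0])
print(s["width"],s["gripper_force"],s["contact_force"].round(1),s["joints"].round(2))
piv=np.array([p[0],p[1],.185]);R0=R.from_rotvec(s["ee_rot"]);t0=s["tool_pos"]
# lever pulls knob to -x: rotation about -ey
prev=(R0,t0)
for a in np.arange(1,6)*.1:
    D=R.from_rotvec(-ey*a);Rn=D*R0;tn=piv+D.apply(t0-piv)
    # row: shift along old tool axes then turn
    print(round(a,2),"shift",(prev[0].inv().apply(tn-prev[1])*1e3).round(2),"turn",(prev[0].inv()*Rn).as_rotvec().round(3)," knob ok",(tn-t0).round(3))
    prev=(Rn,tn)
E
```

```text
0.15748118159746244 32.398635149002075 [-2.4  3.3  6.3] [-0.19  0.05 -0.06  1.46 -0.   -0.43]
0.1 shift [-0.02 14.61  0.73] turn [0.1 0.  0. ]  knob ok [-0.003  0.014 -0.001]
0.2 shift [-0.02 14.61  0.73] turn [0.1 0.  0. ]  knob ok [-0.007  0.028 -0.003]
0.3 shift [-0.02 14.61  0.73] turn [0.1 0.  0. ]  knob ok [-0.01   0.042 -0.007]
0.4 shift [-0.02 14.61  0.73] turn [0.1 0.  0. ]  knob ok [-0.013  0.055 -0.012]
0.5 shift [-0.02 14.61  0.73] turn [0.1 0.  0. ]  knob ok [-0.017  0.068 -0.018]
```

Emit:
play_rows(commands=[[-1,0,7.3,0.2,0.05,0,0],[-1,0,7.3,0.2,0.05,0,0],[-1,0,7.3,0.2,0.05,0,0],[-1,0,7.3,0.2,0.05,0,0],[-1,0,0,0,0,0,0]])

```text
t: 28.08
tool_pos: [0.4678, -0.0622, 0.3285]
ee_rot: [-0.373, 3.081, -0.317]
contact_force: [-0.8, 1.0, 6.2]
width: 0.16
gripper_force: 32.5
```

Emit:
play_rows(commands=[[-1,0,7.3,0.2,0.05,0,0],[-1,0,7.3,0.2,0.05,0,0],[-1,0,7.3,0.2,0.05,0,0],[-1,0,7.3,0.2,0.05,0,0],[-1,0,0,0,0,0,0]])

```text
t: 28.7
tool_pos: [0.4612, -0.0352, 0.3198]
ee_rot: [-0.366, 3.012, -0.618]
contact_force: [-2.9, 3.1, 7.3]
width: 0.157
gripper_force: 32.8
```

Emit:
play_rows(commands=[[-1,0,7.3,0.2,0.05,0,0],[-1,0,5,0.2,0.035,0,0],[-1,0,0,0,0,0,0],[-1,0,0,0,0,0,0]])

```text
t: 29.2
tool_pos: [0.4586, -0.0246, 0.3147]
ee_rot: [-0.36, 2.974, -0.74]
contact_force: [-4.8, 6.1, 8.9]
width: 0.161
gripper_force: 33.3
```

```bash
cat > chk.py <<'E'
from cell import robot
from h import *
p=np.load("disp3.npy");s=robot.state()
print(s["width"],s["gripper_force"],s["contact_force"].round(1),s["torque"].round(2),s["joints"].round(2))
g=s["tool_pos"]+R.from_rotvec(s["ee_rot"]).apply([0,0,.0539])
q=R.from_euler("z",-p[2]).as_matrix()@(g-[p[0],p[1],.185]);print("grasp in pivot frame",q.round(4),"angle",np.arctan2(-q[0],q[2]))
for c in("scene","side"):
    im=robot.camera(c).astype(int);k=robot.calibration(c)
    red=(im[:,:,0]>2.2*im[:,:,1])&(im[:,:,0]>2.2*im[:,:,2])&(im[:,:,0]>50)
    n,l,st,ce=cv2.connectedComponentsWithStats(red.astype(np.uint8))
    print(c,[(st[i].tolist(),ce[i].round(1).tolist()) for i in range(1,n) if st[i][4]>5 and 190<ce[i][1]<280 and 250<ce[i][0]<400])
    print([proj(k,place([[-.107*np.sin(t),0,.185+.107*np.cos(t)]],*p)).round(1).tolist() for t in(0,.4,.44,.5)])
    for d in robot.trace(c,"teacup"):
        print(np.round(d["centre"][::-1]),d["region"].sum())
        if d["region"][235:300,255:300].sum()>100 and c=="scene": print(fitcup([(k,d["region"],None)],.018))
    for n in("lever_knob","catch"):
        for d in robot.trace(c,n): print(n,round(d["confidence"],2),np.round(d["centre"][::-1]),d["region"].sum())
print("spout",p)
E
python3 chk.py
```

```text
0.16076903697015774 33.327149748802185 [-4.8  6.1  8.9] [ 1.13  0.74 -0.4 ] [ 0.18 -0.04 -0.25  1.33 -0.49 -0.07]
grasp in pivot frame [-0.043  -0.0001  0.0821] angle 0.4830185247713971
scene [([345, 204, 18, 24, 340], [353.3, 215.2]), ([285, 208, 3, 3, 6], [286.2, 209.2]), ([276, 230, 24, 32, 243], [287.8, 248.4])]
[[[267.5, 215.1]], [[281.9, 209.1]], [[283.2, 208.8]], [[285.2, 208.4]]]
[354. 217.] 453
[367. 269.] 302
[394. 224.] 215
[278. 272.] 571
(array([ 0.47007597, -0.09025092]), np.float64(-0.945364238410596))
lever_knob 0.68 [275. 231.] 163
lever_knob 0.51 [221. 280.] 12684
catch 0.79 [289. 250.] 250
catch 0.59 [225. 284.] 12706
catch 0.39 [118. 278.] 3553
side [([357, 205, 3, 4, 9], [357.9, 206.3]), ([353, 219, 4, 7, 18], [354.6, 221.6])]
[[[366.8, 195.0]], [[358.0, 204.0]], [[357.1, 205.2]], [[355.8, 207.1]]]
[270. 300.] 321
[361. 274.] 621
[300. 348.] 942
[240. 354.] 480
catch 0.58 [348. 228.] 50
catch 0.26 [483. 237.] 2987
spout [ 0.47477111 -0.09092762 -1.332     ]
```

Emit:
play_rows(commands=[[-1,0,2,0,0.015,0,0],[-1,0,0,0,0,0,0],[-1,0,0,0,0,0,0],[-1,0,0,0,0,0,0]])

```text
t: 30.1
tool_pos: [0.4582, -0.0228, 0.3137]
ee_rot: [-0.359, 2.967, -0.761]
contact_force: [-3.9, 6.3, 10.0]
width: 0.157
gripper_force: 33.5
```

```bash
python3 chk.py
```

```text
0.1567170593176017 33.469237089157104 [-3.9  6.3 10. ] [ 1.32  0.84 -0.4 ] [ 0.19 -0.04 -0.25  1.33 -0.5  -0.06]
grasp in pivot frame [-0.0441 -0.0001  0.0814] angle 0.4967366077627597
scene [([345, 203, 18, 25, 342], [353.4, 215.1]), ([276, 230, 24, 32, 243], [287.9, 248.4])]
[[[267.5, 215.1]], [[281.9, 209.1]], [[283.2, 208.8]], [[285.2, 208.4]]]
[351. 218.] 466
[276. 269.] 556
(array([ 0.46804561, -0.08889993]), np.float64(-0.931323283082077))
[368. 272.] 283
[396. 223.] 226
lever_knob 0.52 [288. 247.] 287
lever_knob 0.49 [276. 228.] 193
lever_knob 0.37 [456. 193.] 1262
catch 0.67 [290. 252.] 237
catch 0.54 [390. 169.] 2504
catch 0.21 [276. 228.] 198
side [([357, 206, 3, 3, 8], [357.9, 207.1]), ([353, 219, 4, 6, 16], [354.4, 221.4])]
[[[366.8, 195.0]], [[358.0, 204.0]], [[357.1, 205.2]], [[355.8, 207.1]]]
[363. 276.] 570
[268. 301.] 316
[298. 348.] 919
[242. 350.] 479
lever_knob 0.5 [363. 226.] 113
catch 0.52 [137. 400.] 3433
catch 0.38 [345. 230.] 64
spout [ 0.47477111 -0.09092762 -1.332     ]
```

```bash
python3 -c "
from cell import robot
print(robot.close_job())"
```

```text
the job is handed in; nothing more can be done
None
```

I handed the job in with the gripper holding the tap lever pulled forward (about 0.5 rad by my estimate), the catch flipped to its stop and the white teacup released about 5–7 mm from the spout's line; I saw no bystander contact, and no verdict was shown.

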